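# Eject the bushing from its nest and stand it in the tray

## Robot

A 7-joint arm with a two-finger parallel gripper is mounted at the origin on a cart in front of the work surface, level with it; the furniture and walls round the work are solid. World frame = base frame: x ahead of the robot, y to its left, z up, the work surface at z = 0. Lengths are in m, angles in rad, forces in N, time in s.
With the tool pointing down it reaches from about 0.425 to 1.025 m from the base axis. Payload 9.4 kg.
Tool frame: the origin (TCP) lies between the finger pads; the fingertips stand 8 mm ahead of it and the grasp point (between the pads) lies 11 mm behind it (tcp_to_tips is the z of the fingertips in the tool frame, in m); z points along the fingers, y is the line along which they close (so a half turn about z gives the same grasp; the last joint's range is limited). The gripper opens to 85 mm and grips with 20 to 120 N. Pads are 22 mm wide; open, the fingers measure 114 mm over their backs; the gripper's body (76 mm by 85 mm) begins 54 mm behind the grasp point. The pads swing forward as they close: fully open they stand 13 mm farther back than shut.
Start: joints at [1.2, 0.599, -0.003, 1.599, 0.002, 0.943, -0.08], TCP at [0.21, -0.694, 0.239] pointing down, gripper open.
Joint ranges: [-2.57, 2.57], [-0.35, 1.97], [-1.29, 1.29], [0.11, 2.56], [-1.05, 4.19], [0.11, 1.86], [-2.63, 2.63]. Speed limits (rad/s): [2.22, 2.22, 3.01, 3.01, 3.14, 3.14, 3.14].

## Interface

Orientations are given as [roll, pitch, yaw] about the fixed x, y, z axes, in that order (R = Rz(yaw) Ry(pitch) Rx(roll)).
In Python, from station import get_obs, read_camera, camera_params, close_job, tcp_to_tips gives the robot as it stands.
- The arm moves only by the tool drive_tool, never from a script. Its argument "deltas" is a list of rows, each a list of 7 numbers: the shift along the tool's x, y, z each as a share of 0.08 m, from -1 to 1, then the turn, a rotation vector about the tool's x, y, z each as a share of 90 degrees, from -1 to 1, then the opening, from 0 (shut) to 1 (fully open). A call has 1 to 8 rows; each row is the pose to reach, as a shift and turn from the pose commanded when the call began, along the tool's axes at that moment; what a row does not reach only later rows make up. A row lasts 1/10 s, in which the tool goes at most 50 mm and 8.59 degrees, less where a joint would pass 70% of its speed; a pose out of reach is approached as far as the arm can. A call with a number of a shift or a turn outside -1 to 1 is refused whole. A call with a gripper value outside its range is refused whole. The fingers move at their own pace and stop on an object; the grip force is fixed at half the most. Time passes only in rows, so rows that repeat a pose let the fingers close. It gives the time, the measured TCP pose, the force, the opening and the grip force at its end, in the units of the state.
- get_obs(): the state, without advancing time (a new reading comes with each control period).
- read_camera(name): name is "scene" or "top"; returns the picture (400x640x3 uint8, red, green, blue); there is no depth.
- camera_params(name): a dict with "fovy" (degrees; the focal length in pixels is half the picture's height over the tangent of half this angle, whatever the lens; pixels are square), "cx", "cy" (the principal point, pixels), "position" and "rotation" of the camera in the world. Camera axes: x right, y down, z forward; pixel columns grow to the right and rows downward; lengths in m; the calibration is good to about 2 mm. A picture is of the moment at which its call begins. camera_params takes no time and is no camera call.
- close_job(): hands the job in; it is judged then, once.
The state is a dict: "time": time; "q": joint angles; "qd": joint speeds; "effort": joint torques, N m; "eef_pos": TCP position; "ee_rot": TCP orientation; "contact_force": force on the tool from outside, world axes, zero at the start; "torque": the same for the moment, N m; "gripper_width": finger opening in m; "grip_force": force on a finger pad.
Only numpy, scipy, OpenCV 4.12 (cv2) and the standard library are available. Lean on these libraries where they do the work, as an engineer would, in place of code of your own. Each camera call takes 0.05 s, during which the arm holds its last target. There are 200 camera calls.

## Task

The bushing (the steel ring with the wide bore) sits sunk in one of the two wells of the ejector nest. Press down the lever in front of its well all the way so that the ejector pushes it up, then take hold of the raised bushing, stand it upright on the floor of the blue tray and let go. Leave the solid blank fully down in the other well.

Things in the scene. Friction and masses are not known exactly. Their poses are not given: they have to be found in the camera images.
- nest: Fixed block 85 x 160 mm (x, y), top 54 mm above bench; origin under its centre, x to its back. Two 41 mm wells at x 0, y -36 and +36 mm. In front of each well, at the same y, a lever with a round black 36 mm pad: centre x -94 mm, top 35 mm above bench; goes down about 19 mm to a rigid stop (5 N moves it) and lifts its well's part 16 mm; stays where left.
- bushing_mid (a point): Centre (half-way up, on the axis) of the steel bushing: plain ring, 38 mm outside, 20 mm bore, 25 mm tall, about 0.12 kg, axis z upright. At the start it stands in either well, its foot on a ledge 28 mm above the bench, its top 1 mm below the block's top; once ejected its top is 15 mm above the block's top, held up by the ejector.
- blank_mid (a point): Centre (half-way up, on the axis) of the steel blank, the same 38 mm by 25 mm outside but solid, with a small centre mark in its top; sunk in the other well; to be left there.
- tray: Empty blue open tray, fixed, 120 mm (its x) by 200 mm (its y), rim 32 mm above the bench, inside floor 108 by 188 mm and 2 mm above the bench; origin at the centre of its underside.
Not all that is in view belongs to the job. Leave any green or red look-alike of the part that bears bushing_mid alone.

How it is judged:
By the outcome, as a careful person would: the job done as asked, in the order asked, and still so for the second after the job is handed in, with the robot touching nothing.
It also fails if it takes over 45 s, if anything falls off the work surface, if the arm or the gripper's body presses on something with over 40 N, if the wrist force passes 120 N, or if a joint passes its speed limit or range.

## Working session

There is one attempt and no reset: what is moved stays moved. The work goes in short steps, Python scripts to look and compute and a tool call to move; the robot and the scene stay as the last step left them, time stands still between calls to the robot, and variables do not carry over. Pictures are saved under pics/ and viewed, at most 10 in all, crops included, and the job is handed in when it is done.

Besides the shell and the picture viewer there is one more tool, called after "Call:" as name([rows], argument=value, ...), one row to a line, values as JSON. drive_tool: Moves the arm, as the interface text tells. Shift numbers are shares of 0.08 m and turn numbers shares of 90 degrees, none past 1 either way. Its arguments: {"type":"object","properties":{"deltas":{"type":"array","items":{"type":"array","items":{"type":"number"}}}},"required":["deltas"]}

```bash
ls; mkdir -p pics
python3 - <<'E'
from station import *
import cv2
for n in("scene","top"):
    cv2.imwrite(f"pics/{n}0.png",read_camera(n)[:,:,::-1]); print(n,camera_params(n))
o=get_obs();print(o,tcp_to_tips)
E
```

```text
pics
scene {'fovy': 55.55633357342964, 'cx': 319.57486330767017, 'cy': 196.36165968903248, 'position': array([0.06640689, 0.61454275, 0.47216427]), 'rotation': array([-2.09640273, -0.02259157, -2.35883743])}
top {'fovy': 54.23355123412639, 'cx': 319.70118041184327, 'cy': 198.4856152426979, 'position': array([0.49454768, 0.09314528, 0.89058656]), 'rotation': array([-3.01475882e+00, -1.66270624e-03, -1.58490160e+00])}
{'time': 0.1, 'q': array([ 1.20030967,  0.60004876, -0.00256296,  1.60005725,  0.00179291,
        0.94291499, -0.07979757]), 'qd': array([ 0.00021947, -0.00162585,  0.00040849, -0.00244241, -0.00119394,
        0.00058739,  0.00108763]), 'effort': array([ 5.98412968e-03, -7.77991390e+01,  1.57095026e+00, -2.58627480e+01,
        1.27740833e-02,  5.45139425e-03, -8.85136751e-05]), 'eef_pos': array([ 0.2098246 , -0.69353454,  0.23849776]), 'ee_rot': array([-3.14017131e+00,  1.15860959e-04,  2.93859676e-01]), 'contact_force': array([-0.8663205 , -0.01508593,  0.40371706]), 'torque': array([-0.01316181, -0.01800412,  0.00816905]), 'grip_force': 0.0, 'gripper_width': 0.08539424900174533} 0.008
```

View pics/scene0.png

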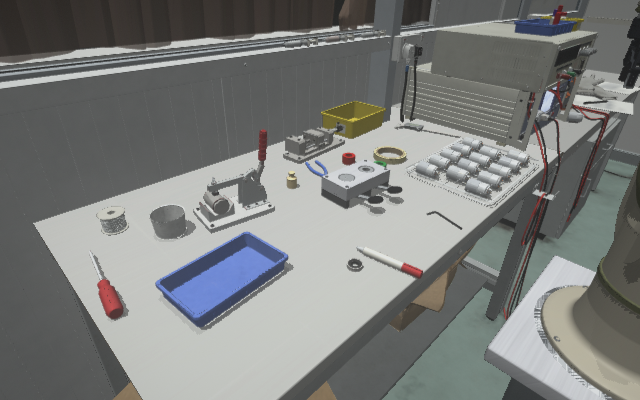

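View pics/top0.png

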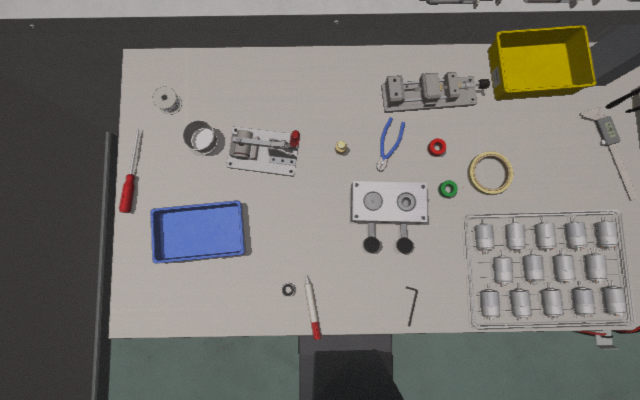

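The top view shows the nest at about (390,202), with wells at (373,202) and (406,202). The right one appears to have the bore. The pads are at (372,245) and (405,245), and the tray is at (198,232). Next I'll zoom in on both views.

```bash
cat > h.py <<'E'
import numpy as np,cv2
from scipy.spatial.transform import Rotation as R
from station import *
def cam(n):
    p=camera_params(n); rot=np.array(p["rotation"])
    M=rot if rot.shape==(3,3) else R.from_euler("xyz",rot).as_matrix()
    return 200/np.tan(np.radians(p["fovy"])/2),p["cx"],p["cy"],np.array(p["position"]),M
def ray(n,uv):
    f,cx,cy,P,M=cam(n); d=M@np.array([(uv[0]-cx)/f,(uv[1]-cy)/f,1]); return P,d/np.linalg.norm(d)
def onz(n,uv,z):
    P,d=ray(n,uv); return P+d*(z-P[2])/d[2]
def proj(n,X):
    f,cx,cy,P,M=cam(n); c=M.T@(np.array(X)-P); return np.array([f*c[0]/c[2]+cx,f*c[1]/c[2]+cy])
def tri(a,b):
    P,d=ray("top",a);Q,e=ray("scene",b)
    s=np.linalg.lstsq(np.c_[d,-e],Q-P,rcond=None)[0]; A,B=P+s[0]*d,Q+s[1]*e
    return (A+B)/2,np.linalg.norm(A-B)
E
python3 - <<'E'
from h import *
t=cv2.imread("pics/top0.png");s=cv2.imread("pics/scene0.png")
a=cv2.resize(t[170:270,340:440],(400,400),interpolation=cv2.INTER_CUBIC)
b=cv2.resize(s[140:240,315:415],(400,400),interpolation=cv2.INTER_CUBIC)
cv2.imwrite("pics/z0.png",np.hstack([a,b]))
def blobs(m,off=(0,0),lo=30):
    n,l,st,c=cv2.connectedComponentsWithStats(m.astype(np.uint8))
    return [(c[i]+off,st[i]) for i in range(1,n) if st[i,4]>lo]
for n,im,(x0,y0,x1,y1) in(("top",t,(350,225,420,260)),("scene",s,(355,175,415,220))):
    c=im[y0:y1,x0:x1]
    for q in blobs(c.max(2)<50,(x0,y0)): print(n,"pad",q[0].round(1),q[1], onz(n,q[0],.035).round(4))
for n,im in(("top",t),("scene",s)):
    h=cv2.cvtColor(im,cv2.COLOR_BGR2HSV); m=cv2.inRange(h,(105,120,40),(130,255,255))
    cs=max(cv2.findContours(m,0,2)[0],key=cv2.contourArea); r=cv2.minAreaRect(cs)
    print(n,"tray",r,cs.reshape(-1,2).min(0),cs.reshape(-1,2).max(0))
    if n=="top": print([onz(n,p,.032).round(3) for p in cv2.boxPoints(r)],onz(n,r[0],.032))
E
```

```text
top pad [371.4 244.2] [ 15  13  14  14 140] [ 0.5018 -0.0209  0.035 ]
top pad [404.4 244.9] [ 48  13  14  15 150] [ 0.4992 -0.0927  0.035 ]
top tray ((196.46426391601562, 231.62843322753906), (53.59894561767578, 91.76905822753906), 84.50768280029297) [151 201] [243 262]
[array([0.585, 0.469, 0.032]), array([0.602, 0.268, 0.032]), array([0.485, 0.255, 0.032]), array([0.469, 0.453, 0.032])] [0.53454667 0.36123255 0.032     ]
scene tray ((215.51686096191406, 284.427001953125), (35.4039306640625, 81.83184051513672), 57.9946174621582) [172 252] [252 316]
```

View pics/z0.png

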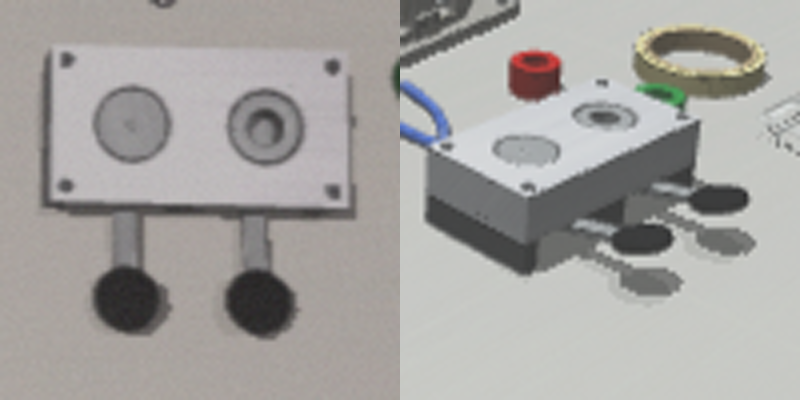

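The zoom shows that the right well (lower y) holds the bored bushing and the left holds the blank with its centre mark. The right pad is at (404.5,245) in the top view and about (394,189) in the scene view.

Run:
```python
from h import *
T=lambda x,y:((x+.5)/4-.5+340,(y+.5)/4-.5+170)
S=lambda x,y:((x-400+.5)/4-.5+315,(y+.5)/4-.5+140)
for n,a,b,z in[("padR",T(259,301),S(718,198),.035),("padL",T(127,299),S(642,239),.035),("bush",T(265,127),S(605,116),.053),("blank",T(132,124),S(527,150),.053)]:
    X,e=tri(a,b);print(n,X.round(4),round(e,4),onz("top",a,z).round(4),onz("scene",b,z).round(4))
# nest yaw / tray corners
c=[onz("top",T(*p),.054) for p in((50,47),(349,50),(347,207),(50,205))]
print(np.round(c,4));
```

```text
padR [ 0.4999 -0.0937  0.0282] 0.0014 [ 0.4993 -0.0926  0.035 ] [ 0.4937 -0.0823  0.035 ]
padL [ 0.502  -0.0214  0.0274] 0.0015 [ 0.5014 -0.0208  0.035 ] [ 0.4951 -0.01    0.035 ]
bush [ 0.593  -0.0966  0.0491] 0.0003 [ 0.5924 -0.0958  0.053 ] [ 0.5883 -0.0899  0.053 ]
blank [ 0.5958 -0.0245  0.0488] 0.0005 [ 0.5951 -0.024   0.053 ] [ 0.5907 -0.0179  0.053 ]
[[ 0.6377  0.0193  0.054 ]
 [ 0.6338 -0.143   0.054 ]
 [ 0.5485 -0.1378  0.054 ]
 [ 0.5518  0.0214  0.054 ]]
```

The bushing is at about (0.593,-0.096), its pad at (0.500,-0.093) and the tray centre at about (0.535,0.361). I'll approach the pad high up and close the fingers on the way.

Call:
drive_tool([
  [0.94,-1,0,0,0,0,0],
  [0.94,-1,0,0,0,0,0],
  [0.94,-1,0,0,0,0,0],
])

```text
time: 0.4
eef_pos: [0.2623, -0.5902, 0.2389]
ee_rot: [-3.138, -0.002, 0.299]
contact_force: [-0.1, -0.8, 1.4]
gripper_width: 0.044
grip_force: 0.0
```

Call:
drive_tool([
  [0.94,-1,0,0,0,0,0],
  [0.94,-1,0,0,0,0,0],
  [0.94,-1,0,0,0,0,0],
])

```text
time: 0.7
eef_pos: [0.3105, -0.492, 0.2391]
ee_rot: [-3.139, -0.001, 0.3]
contact_force: [-0.2, 0.2, -0.2]
gripper_width: 0.0005
grip_force: 0.0
```

Call:
drive_tool([
  [0.94,-1,0,0,0,0,0],
  [0.94,-1,0,0,0,0,0],
  [0.94,-1,0,0,0,0,0],
])

```text
time: 1.0
eef_pos: [0.3588, -0.3943, 0.2392]
ee_rot: [-3.14, -0.001, 0.3]
contact_force: [-0.5, -1.7, -0.5]
gripper_width: 0.0001
grip_force: 0.0
```

Call:
drive_tool([
  [0.94,-1,0,0,0,0,0],
  [0.94,-1,0,0,0,0,0],
  [0.94,-1,0,0,0,0,0],
])

```text
time: 1.3
eef_pos: [0.4076, -0.2964, 0.2393]
ee_rot: [-3.14, -0.001, 0.3]
contact_force: [0.2, -0.5, 0.0]
gripper_width: -0.0002
grip_force: 0.0
```

Call:
drive_tool([
  [0.94,-1,0,0,0,0,0],
  [0.94,-1,0,0,0,0,0],
  [0.94,-1,0,0,0,0,0],
])

```text
time: 1.6
eef_pos: [0.4565, -0.1982, 0.2393]
ee_rot: [-3.141, -0.002, 0.3]
contact_force: [-0.0, -1.0, -0.7]
gripper_width: 0.0002
grip_force: 0.0
```

Call:
drive_tool([
  [0.9,-1,0.5,0,0,0,0],
  [0.9,-1,1,0,0,0,0],
  [0.9,-1,1,0,0,0,0],
  [0.9,-1,1,0,0,0,0],
])

```text
time: 2.0
eef_pos: [0.5, -0.1022, 0.1562]
ee_rot: [-3.139, 0.003, 0.299]
contact_force: [-0.8, -0.2, 0.2]
gripper_width: -0.0001
grip_force: 0.0
```

Call:
drive_tool([
  [0,-0.1,0.5,0,0,0,0],
  [0,-0.1,0.9,0,0,0,0],
  [0,-0.1,0.9,0,0,0,0],
  [0,-0.1,0.9,0,0,0,0],
])

```text
time: 2.4
eef_pos: [0.4973, -0.0986, 0.0876]
ee_rot: [3.141, 0.001, 0.292]
contact_force: [-0.8, -0.6, 0.2]
gripper_width: -0.0005
grip_force: 0.0
```

Call:
drive_tool([
  [0.04,-0.06,0.3,0,0,0,0],
  [0.04,-0.06,0.5,0,0,0,0],
  [0.04,-0.06,0.5,0,0,0,0],
])

```text
time: 2.7
eef_pos: [0.4994, -0.0924, 0.0477]
ee_rot: [3.141, -0.0, 0.293]
contact_force: [0.0, 1.1, 0.5]
gripper_width: -0.0001
grip_force: 0.0
```

Call:
drive_tool([
  [0,0,0.03,0,0,0,0],
  [0,0,0.06,0,0,0,0],
  [0,0,0.09,0,0,0,0],
  [0,0,0.12,0,0,0,0],
  [0,0,0.15,0,0,0,0],
  [0,0,0.18,0,0,0,0],
  [0,0,0.18,0,0,0,0],
])

```text
time: 3.4
eef_pos: [0.4984, -0.092, 0.0334]
ee_rot: [3.142, 0.001, 0.293]
contact_force: [-1.6, 0.0, 1.6]
gripper_width: 0.0002
grip_force: 0.9
```

Call:
drive_tool([
  [0,0,0.03,0,0,0,0],
  [0,0,0.06,0,0,0,0],
  [0,0,0.08,0,0,0,0],
  [0,0,0.1,0,0,0,0],
  [0,0,0.1,0,0,0,0],
])

```text
time: 3.9
eef_pos: [0.4984, -0.0919, 0.0252]
ee_rot: [-3.142, 0.001, 0.293]
contact_force: [-3.2, -0.5, 3.4]
gripper_width: 0.0003
grip_force: 1.9
```

Call:
drive_tool([
  [0,0,0.012,0,0,0,0],
  [0,0,0.012,0,0,0,0],
])

```text
time: 4.1
eef_pos: [0.4983, -0.0918, 0.0243]
ee_rot: [-3.142, 0.001, 0.293]
contact_force: [-5.0, -1.3, 7.9]
gripper_width: 0.0003
grip_force: 3.9
```

Call:
drive_tool([
  [0,0,0.012,0,0,0,0],
  [0,0,0.012,0,0,0,0],
])

```text
time: 4.3
eef_pos: [0.4984, -0.0919, 0.024]
ee_rot: [3.141, 0.001, 0.293]
contact_force: [-6.0, -0.9, 18.6]
gripper_width: 0.0002
grip_force: 9.2
```

The stop is reached: at tip z ≈ 0.016 the force rises steeply. I'll lift off, open the fingers and look.

Call:
drive_tool([
  [0,0,-0.4,0,0,0,0],
  [0,0,-1,0,0,0,0],
  [0,0,-1,0,0,0,0],
])

```text
time: 4.6
eef_pos: [0.502, -0.092, 0.1078]
ee_rot: [3.138, -0.008, 0.293]
contact_force: [1.0, -0.7, -1.2]
gripper_width: 0.0
grip_force: 0.0
```

Call:
drive_tool([
  [-0.5,0.8,-0.8,0,0,0,0.9],
  [-0.5,0.8,-0.8,0,0,0,0.9],
  [-0.5,0.8,-0.8,0,0,0,0.9],
])

```text
time: 4.9
eef_pos: [0.4797, -0.17, 0.1704]
ee_rot: [3.136, -0.004, 0.287]
contact_force: [-0.0, -0.7, -1.2]
gripper_width: 0.043
grip_force: 0.0
```

Run:
```python
from h import *
t=read_camera("top")[:,:,::-1];s=read_camera("scene")[:,:,::-1]
cv2.imwrite("pics/t1.png",t);cv2.imwrite("pics/s1.png",s)
a=cv2.resize(t[170:270,340:440],(400,400),interpolation=cv2.INTER_CUBIC)
b=cv2.resize(s[140:240,315:415],(400,400),interpolation=cv2.INTER_CUBIC)
cv2.imwrite("pics/z1.png",np.hstack([a,b]))
```

```text
(no output)
```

View pics/z1.png

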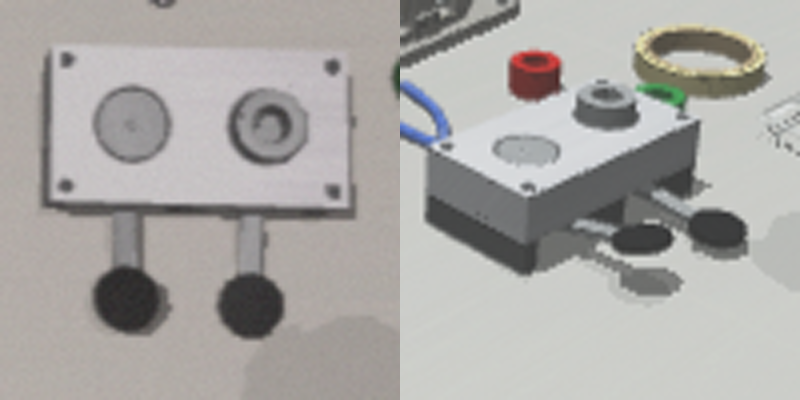

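The right lever is down and the bushing is raised (its ring is at about (268,125) and (606,95) in the crops). The blank is still sunk.

Run:
```python
from h import *
T=lambda x,y:((x+.5)/4-.5+340,(y+.5)/4-.5+170)
S=lambda x,y:((x-400+.5)/4-.5+315,(y+.5)/4-.5+140)
X,e=tri(T(269,125),S(606,95));print(X.round(4),e,onz("top",T(269,125),.069),onz("scene",S(606,95),.069))
t=cv2.imread("pics/t1.png");s=cv2.imread("pics/s1.png")
# tray floor: blue rim corners in scene and top to triangulate height
for n,im in(("top",t),("scene",s)):
    m=cv2.inRange(cv2.cvtColor(im,cv2.COLOR_BGR2HSV),(105,100,30),(130,255,255))
    m[:, :140]=0; m[:,300:]=0
    k=max(cv2.findContours(m,0,2)[0],key=cv2.contourArea)
    print(n,cv2.approxPolyDP(k,4,True).reshape(-1,2).tolist())
print(get_obs()["eef_pos"])
```

```text
[ 0.5924 -0.0952  0.0645] 0.0007667035488645971 [ 0.5916126  -0.09440248  0.069     ] [ 0.58693671 -0.08712235  0.069     ]
top [[239, 202], [153, 209], [153, 261], [241, 254]]
scene [[287, 255], [244, 232], [156, 284], [196, 319]]
[ 0.47982901 -0.16543076  0.16769366]
```

Call:
drive_tool([
  [0.8,-0.22,0,0,0,0,0.9],
  [0.8,-0.22,0,0,0,0,0.9],
  [0.8,-0.22,0,0,0,0,0.9],
])

```text
time: 5.3
eef_pos: [0.5382, -0.1252, 0.1658]
ee_rot: [-3.14, -0.001, 0.299]
contact_force: [-0.2, 0.7, 0.5]
gripper_width: 0.0767
grip_force: 0.0
```

Call:
drive_tool([
  [0.8,-0.22,0,0,0,0,0.9],
  [0.8,-0.22,0.3,0,0,0,0.9],
  [0.8,-0.22,0.6,0,0,0,0.9],
  [0.8,-0.22,0.6,0,0,0,0.9],
])

```text
time: 5.7
eef_pos: [0.5894, -0.0922, 0.1153]
ee_rot: [-3.139, 0.006, 0.296]
contact_force: [-0.7, 0.1, 0.2]
gripper_width: 0.0769
grip_force: 0.0
```

Call:
drive_tool([
  [0.02,0.04,0.2,0,0,0,0.9],
  [0.02,0.04,0.4,0,0,0,0.9],
  [0.02,0.04,0.5,0,0,0,0.9],
  [0.02,0.04,0.5,0,0,0,0.9],
])

```text
time: 6.1
eef_pos: [0.5934, -0.0966, 0.0781]
ee_rot: [-3.141, 0.002, 0.293]
contact_force: [-0.1, 1.0, -1.2]
gripper_width: 0.077
grip_force: 0.0
```

Call:
drive_tool([
  [-0.01,-0.02,0.1,0,0,0,0.9],
  [-0.01,-0.02,0.17,0,0,0,0.9],
  [-0.01,-0.02,0.17,0,0,0,0.9],
])

```text
time: 6.4
eef_pos: [0.5926, -0.0949, 0.0649]
ee_rot: [-3.141, 0.001, 0.294]
contact_force: [-0.0, -0.2, 0.3]
gripper_width: 0.0768
grip_force: 0.0
```

Call:
drive_tool([
  [0,0,0,0,0,0,0.45],
  [0,0,0,0,0,0,0.45],
  [0,0,0,0,0,0,0.3],
  [0,0,0,0,0,0,0.0],
  [0,0,0,0,0,0,0.0],
  [0,0,0,0,0,0,0.0],
])

```text
time: 7.0
eef_pos: [0.5931, -0.095, 0.0656]
ee_rot: [3.141, -0.0, 0.294]
contact_force: [-0.4, 0.7, 3.5]
gripper_width: 0.0345
grip_force: 59.7
```

The width of 34.5 mm is a little under 38, so I'll look before lifting.

```bash
cat > z.py <<'E'
from h import *
import sys
n=sys.argv[1];x0,y0,x1,y1=map(int,sys.argv[2:6])
t=read_camera("top")[:,:,::-1];s=read_camera("scene")[:,:,::-1]
cv2.imwrite(f"pics/t{n}.png",t);cv2.imwrite(f"pics/s{n}.png",s)
b=cv2.resize(s[y0:y1,x0:x1],(400,400),interpolation=cv2.INTER_CUBIC)
if len(sys.argv)>6:
    x0,y0,x1,y1=map(int,sys.argv[6:10])
else: x0,y0,x1,y1=340,170,440,270
a=cv2.resize(t[y0:y1,x0:x1],(400,400),interpolation=cv2.INTER_CUBIC)
cv2.imwrite(f"pics/z{n}.png",np.hstack([a,b])); o=get_obs();print(o["gripper_width"],o["grip_force"],o["eef_pos"],o["contact_force"])
E
python3 z.py 2 315 110 415 210
```

```text
0.034463952807144954 59.68638042413659 [ 0.59306593 -0.09496691  0.06555232] [0.10676188 0.42013353 2.53978217]
```

View pics/z2.png

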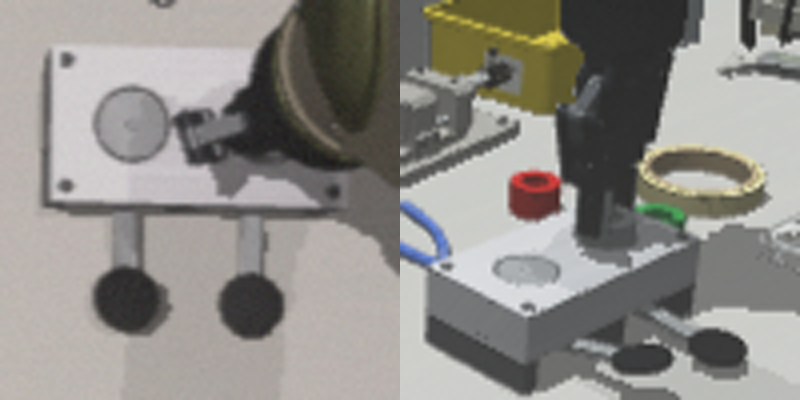

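The fingers straddle the bushing, one on each side, and the grip force is full. I'll lift gently and check.

Call:
drive_tool([
  [0,0,-0.15,0,0,0,0],
  [0,0,-0.4,0,0,0,0],
  [0,0,-0.7,0,0,0,0],
  [0,0,-1,0,0,0,0],
  [0,0,-1,0,0,0,0],
])

```text
time: 7.6
eef_pos: [0.5943, -0.0952, 0.1487]
ee_rot: [3.14, -0.004, 0.294]
contact_force: [-0.0, -0.4, -1.7]
gripper_width: 0.0342
grip_force: 60.2
```

```bash
python3 z.py 3 305 70 405 170
```

```text
0.03483289856460766 60.156083642514204 [ 0.59285811 -0.09504159  0.14594002] [-0.75281956 -0.4926049  -1.84285374]
```

View pics/z3.png

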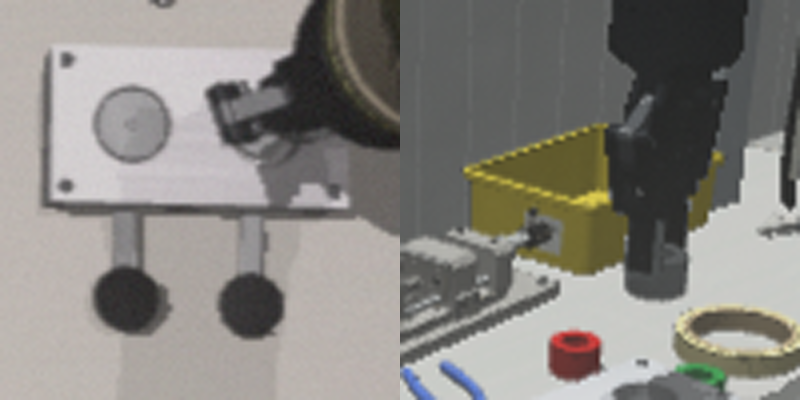

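The bushing is held upright between the fingers (scene crop (655,270)) and the blank is still in its well. Next it goes to the tray.

Call:
drive_tool([
  [0.08,-0.4,0,0,0,0,0],
  [0.16,-0.95,0,0,0,0,0],
  [0.16,-0.95,0,0,0,0,0],
])

```text
time: 8.0
eef_pos: [0.5817, -0.0116, 0.1442]
ee_rot: [-3.138, 0.002, 0.302]
contact_force: [-0.0, 0.8, -1.5]
gripper_width: 0.0346
grip_force: 60.2
```

Call:
drive_tool([
  [0.08,-0.5,0,0,0,0,0],
  [0.16,-0.95,0,0,0,0,0],
  [0.16,-0.95,0,0,0,0,0],
])

```text
time: 8.3
eef_pos: [0.572, 0.0641, 0.1442]
ee_rot: [-3.138, 0.001, 0.301]
contact_force: [0.8, 0.3, -1.6]
gripper_width: 0.0343
grip_force: 60.4
```

Call:
drive_tool([
  [0.08,-0.5,0,0,0,0,0],
  [0.16,-0.95,0,0,0,0,0],
  [0.16,-0.95,0,0,0,0,0],
])

```text
time: 8.6
eef_pos: [0.5623, 0.1402, 0.1444]
ee_rot: [-3.139, 0.001, 0.301]
contact_force: [-0.4, 0.5, -0.8]
gripper_width: 0.0345
grip_force: 60.4
```

Call:
drive_tool([
  [0.08,-0.5,0,0,0,0,0],
  [0.16,-0.95,0,0,0,0,0],
  [0.16,-0.95,0,0,0,0,0],
])

```text
time: 8.9
eef_pos: [0.5525, 0.2165, 0.1444]
ee_rot: [-3.139, 0.001, 0.301]
contact_force: [-1.0, 0.9, -0.8]
gripper_width: 0.0344
grip_force: 60.5
```

Call:
drive_tool([
  [0.08,-0.5,0,0,0,0,0],
  [0.16,-0.95,0,0,0,0,0],
  [0.16,-0.95,0,0,0,0,0],
])

```text
time: 9.2
eef_pos: [0.5425, 0.2928, 0.1444]
ee_rot: [-3.139, 0.0, 0.301]
contact_force: [-0.5, 0.4, -2.0]
gripper_width: 0.0343
grip_force: 60.6
```

Call:
drive_tool([
  [0.08,-0.5,0,0,0,0,0],
  [0.16,-0.95,0,0,0,0,0],
  [0.16,-0.95,0,0,0,0,0],
  [0.16,-0.95,0,0,0,0,0],
])

```text
time: 9.6
eef_pos: [0.5338, 0.3634, 0.1443]
ee_rot: [3.141, 0.002, 0.296]
contact_force: [-0.2, -1.2, -1.5]
gripper_width: 0.0343
grip_force: 60.6
```

Call:
drive_tool([
  [0,0,0.3,0,0,0,0],
  [0,0,0.7,0,0,0,0],
  [0,0,1,0,0,0,0],
  [0,0,1,0,0,0,0],
])

```text
time: 10.0
eef_pos: [0.5332, 0.3601, 0.062]
ee_rot: [3.138, 0.006, 0.292]
contact_force: [-0.5, -0.6, -1.1]
gripper_width: 0.0346
grip_force: 60.6
```

Call:
drive_tool([
  [0,0,0.15,0,0,0,0],
  [0,0,0.3,0,0,0,0],
  [0,0,0.38,0,0,0,0],
  [0,0,0.38,0,0,0,0],
])

```text
time: 10.4
eef_pos: [0.5341, 0.3634, 0.0343]
ee_rot: [3.141, 0.001, 0.294]
contact_force: [-0.2, -0.2, -1.2]
gripper_width: 0.0346
grip_force: 60.6
```

```bash
python3 z.py 4 160 210 260 310 150 180 250 280
```

```text
0.034499465846142684 60.60188092061253 [0.53446874 0.36383915 0.03518255] [-0.74331383  0.28710366 -1.63780704]
```

View pics/z4.png

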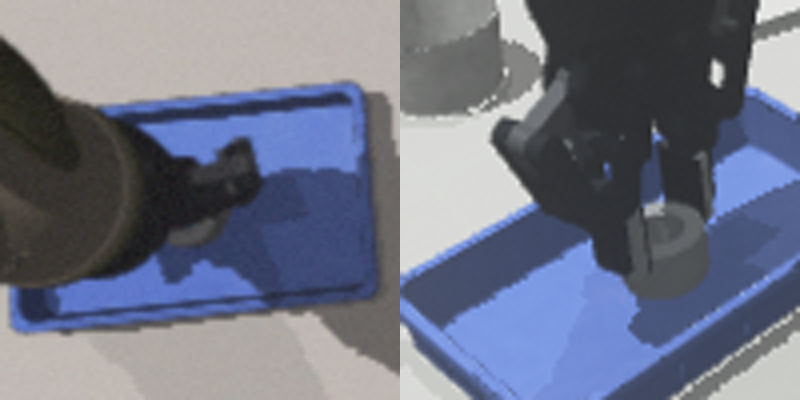

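The bushing is held upright above the middle of the tray floor. I'll lower it slowly until it touches.

Call:
drive_tool([
  [0,0,0.05,0,0,0,0],
  [0,0,0.1,0,0,0,0],
  [0,0,0.13,0,0,0,0],
  [0,0,0.13,0,0,0,0],
  [0,0,0.13,0,0,0,0],
])

```text
time: 11.0
eef_pos: [0.5343, 0.3637, 0.0244]
ee_rot: [3.142, 0.0, 0.294]
contact_force: [0.3, -0.2, -1.9]
gripper_width: 0.0348
grip_force: 60.6
```

Call:
drive_tool([
  [0,0,0.012,0,0,0,0],
  [0,0,0.012,0,0,0,0],
])

```text
time: 11.2
eef_pos: [0.5344, 0.3638, 0.0241]
ee_rot: [-3.141, -0.0, 0.294]
contact_force: [-1.6, -0.4, 3.8]
gripper_width: 0.0344
grip_force: 61.2
```

It has touched down (force has turned to +3.8 N), so I'll release and retreat.

Call:
drive_tool([
  [0,0,0,0,0,0,0.45],
  [0,0,0,0,0,0,0.55],
  [0,0,0,0,0,0,0.7],
  [0,0,0,0,0,0,0.7],
  [0,0,0,0,0,0,0.7],
])

```text
time: 11.7
eef_pos: [0.5343, 0.3637, 0.0235]
ee_rot: [3.142, 0.0, 0.294]
contact_force: [-0.6, -0.1, -0.1]
gripper_width: 0.06
grip_force: 0.0
```

Call:
drive_tool([
  [0,0,-0.2,0,0,0,0.7],
  [0,0,-0.5,0,0,0,0.7],
  [0,0,-1,0,0,0,0.7],
  [0,0,-1,0,0,0,0.7],
])

```text
time: 12.1
eef_pos: [0.5367, 0.3652, 0.1094]
ee_rot: [-3.139, -0.007, 0.293]
contact_force: [0.7, 0.5, -0.6]
gripper_width: 0.0598
grip_force: 0.0
```

Call:
drive_tool([
  [0,0.5,-0.8,0,0,0,0.7],
  [0,1,-0.8,0,0,0,0.7],
  [0,1,-0.8,0,0,0,0.7],
  [0,1,-0.8,0,0,0,0.7],
  [0,1,-0.8,0,0,0,0.7],
])

```text
time: 12.6
eef_pos: [0.557, 0.288, 0.1676]
ee_rot: [-3.141, 0.0, 0.294]
contact_force: [-0.1, 0.8, -0.7]
gripper_width: 0.0596
grip_force: 0.0
```

```bash
python3 z.py 5 160 210 260 310 150 180 250 280
```

```text
0.05962591082224233 0.0 [0.55653383 0.28869751 0.16697369] [-0.80183441  0.13524562  0.32277485]
```

View pics/z5.png

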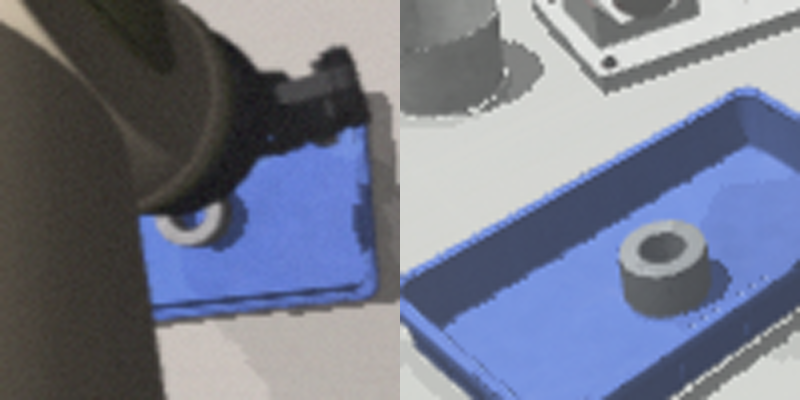

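View pics/s5.png

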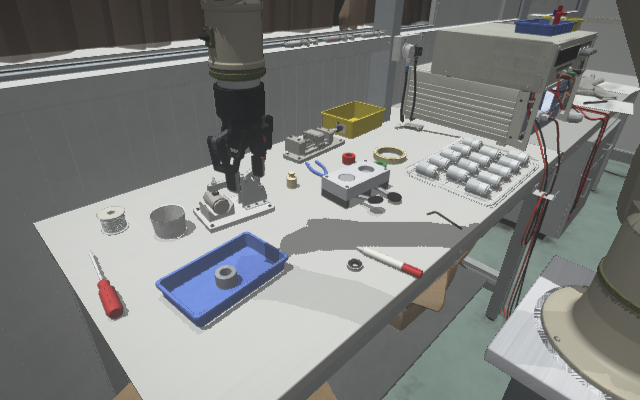

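The bushing stands upright on the tray floor (scene (226,275)), the blank is still in its well, and the gripper is clear of everything.

```bash
python3 -c "
from station import *
print(close_job())"
```

```text
the job is handed in; nothing more can be done
None
```

The bushing was ejected by pressing its lever to the stop and now stands upright on the floor of the blue tray, released; the blank was left down in its well, and the job was handed in at about 13 s.

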